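Lap the cover plates down the sloping drip cover

TASK

Finish the sloping drip cover like a slate roof, working upward from its fixed bottom plate: lay the long loose plate on the slope, overlapping the fixed plate, centred and straight, with its lower edge on the white line scribed across the fixed plate and its own line and screw holes toward the top of the slope. Then lay the short plate over the long one in the same way, with its lower edge on the long plate's scribed line, and leave both resting there.

Things in the scene. Friction and masses are not known exactly. Their poses are not given: they have to be found in the camera images.
- long_plate: Longer loose dark steel plate, flat on the bench: 100 x 50 x 6 mm, 80 g. Origin: centre of the underside. x: along its length to its upper end; y: across the 50 mm width (grip across it); z: up. On its upper face a white line crosses it at x = +10 mm, 60 mm from its lower edge; two white screw-hole dots lie 10 mm from its upper edge. Laid, it rises at 10.3 degrees, its head on the frame's bed.
- short_plate: Shorter loose dark steel plate, flat on the bench: 70 x 50 x 6 mm, 56 g, no line, ends alike. Origin: centre of the underside; x along its length, y across the 50 mm width (grip across it), z up. Properly laid it lies flat on the long plate, also rising at 10.3 degrees, its origin 45 mm along the long plate's x and 6 mm along its z from the long plate's origin.
- frame: Drip cover fixed to the bench: grey frame, foot 215 x 60 mm, its 44 mm wide bed rising at 16 degrees away from the robot, 30 to 85 mm high. Origin: on the bench under the bed's lower edge, mid-width; x level, uphill; y left; z up. On the bed's lower half a fixed 100 x 50 x 6 mm dark steel plate rises at 10.3 degrees. Properly laid, the long plate's origin is at x = 0.105, y = 0, z = 0.065 m here.
- line (a point): Middle of the white line scribed across the upper face of the frame's fixed plate, 60 mm from that plate's lower edge and 40 mm from its upper edge; the lower edge of the long plate's underside belongs here. The line runs along the frame's y. Note: a red-lidded instrument 0.33 m tall stands on the bench beyond the frame: swing across the bench above it, or on the robot's side of it.

How it is judged (in metres and radians):
On the way, in this order (a step that is already met when the one before it is completed fails the run):
1. the long plate lies released on the slope over the fixed plate, its lower edge on the fixed plate's line (x of long_plate in the frame of frame between 0.09 and 0.12 m and y of long_plate in the frame of frame between -0.015 and 0.015 m and z of long_plate in the frame of frame between 0.0573 and 0.0733 m and angle between the y axis of long_plate and the y axis of frame, either way round below 0.21 rad and angle between long_plate's own z axis and vertical below 0.35 rad and x of frame in the frame of long_plate below 0 m and contact force between long_plate and frame above 0.02 N and contact force between the fingers and long_plate below 0.05 N and linear speed of long_plate below 0.02 m/s), for 0.2 s.
2. the short plate lies released over the long plate, its lower edge on the long plate's line (x of short_plate in the frame of long_plate between 0.03 and 0.06 m and y of short_plate in the frame of long_plate between -0.015 and 0.015 m and z of short_plate in the frame of long_plate between 0 and 0.012 m and angle between the y axis of short_plate and the y axis of long_plate, either way round below 0.21 rad and angle between short_plate's own z axis and vertical below 0.4 rad and contact force between short_plate and long_plate above 0.02 N and contact force between the fingers and short_plate below 0.05 N and linear speed of short_plate below 0.02 m/s), for 0.2 s.
At the end, for the whole second after the job is handed in: Long plate lapped over the fixed one, lined end uphill, its resting height within 8 mm; short plate lapped over the long one; each lower edge within 15 mm of the line below it, centred within 15 mm, square within 12 degrees; both released and at rest (all of step 1 and all of step 2); the robot touches nothing.
It also fails if it takes over 67 s, if anything falls off the work surface, if the arm or the gripper's body presses on something with over 40 N, if the wrist force passes 120 N, or if a joint passes its speed limit or range.

ROBOT

A 6-joint arm with a two-finger parallel gripper is mounted at the origin on a cart in front of the work surface, level with it; the furniture and walls round the work are solid. World frame = base frame: x ahead of the robot, y to its left, z up, the work surface at z = 0. Lengths are in mm, angles in rad, forces in N, time in s.
With the tool pointing down it reaches from about 350 to 725 mm from the base axis. Payload 6 kg.
Tool frame: the origin (TCP) lies at the very end of the fingers, on their centre line; the grasp point (between the pads) lies 19 mm behind it (manip.grip_point_offset is the distance from the TCP to the grasp point, in mm); z points along the fingers, y is the line along which they close (so a half turn about z gives the same grasp; the last joint's range is limited). The gripper opens to 85 mm and grips with 20 to 120 N. Pads are 22 mm wide; open, the fingers measure 114 mm over their backs; the gripper's body (76 mm by 85 mm) begins 54 mm behind the grasp point. The pads swing forward as they close: fully open they stand 13 mm farther back than shut.
Start: joints at [-0.775, 0.04, 0.085, 0, -1.615, -0.334], TCP at [267.341, -537.124, 231.261] pointing down, gripper open.
Joint ranges: [-2.56, 2.56], [-1.29, 2.01], [-1.08, 1.49], [-3.29, 1.98], [-2.81, -0.18], [-2.99, 2.99]. Speed limits (rad/s): [2.57, 2.57, 3.01, 3.14, 3.14, 3.14].

INTERFACE

Orientations are given as a rotation vector (axis times angle).
In Python, from workcell import manip gives the robot as it stands.
- The arm moves only by the tool jog_arm, never from a script. Its argument "moves" is a list of rows, each a list of 3 entries, a list of its own where there are three numbers: the closure, from 0 (fully open) to 1 (shut), then the shift along the tool's x, y, z in mm, then the turn about the tool's z in degrees. In form: [[claw, [dx, dy, dz], turn], ...]. A call has 1 to 5 rows; each row is the pose to reach, as a shift and turn from the pose commanded when the call began, along the tool's axes at that moment; what a row does not reach only later rows make up. A row lasts 1/12 s, in which the tool goes at most 41.7 mm and 7.16 degrees, less where a joint would pass 70% of its speed; a pose out of reach is approached as far as the arm can. A call with a gripper value outside its range is refused whole. The fingers move at their own pace and stop on an object; "squeeze" is the grip in N (left out, the last holds). Time passes only in rows, so rows that repeat a pose let the fingers close. It gives the time, the measured TCP pose, the force, the opening and the grip force at its end, in the units of the state.
- manip.get_obs(): the state, without advancing time (a new reading comes with each control period).
- manip.get_image(name): name is "side" or "top"; returns the picture (400x640x3 uint8, red, green, blue); there is no depth.
- manip.camera_model(name): a dict with "fx", "fy", "cx", "cy" (pixels), "dist_coeffs" ([k1, k2, p1, p2, k3] as OpenCV has them; the pictures are not rectified), "extrinsics" (4x4, takes a point from camera to world coordinates). Camera axes: x right, y down, z forward; pixel columns grow to the right and rows downward; lengths in mm; the calibration is good to about 2 mm. A picture is of the moment at which its call begins. camera_model takes no time and is no camera call.
- manip.job_done(): hands the job in; it is judged then, once.
The state is a dict: "time": time; "joints": joint angles; "joint_velocities": joint speeds; "effort": joint torques, N m; "eef_pos": TCP position; "ee_rot": TCP orientation; "ft_force": force on the tool from outside, world axes, zero at the start; "moment": the same for the moment, N m; "gripper_width": finger opening in mm; "grip_force": force on a finger pad.
Only numpy, scipy, OpenCV 4.12 (cv2) and the standard library are available. Lean on these libraries where they do the work, as an engineer would, in place of code of your own. Each camera call takes 0.05 s, during which the arm holds its last target. There are 200 camera calls.

## Working session

There is one attempt and no reset: what is moved stays moved. The work goes in short steps, Python scripts to look and compute and a tool call to move; the robot and the scene stay as the last step left them, time stands still between calls to the robot, and variables do not carry over. Pictures are saved under pics/ and viewed, at most 10 in all, crops included, and the job is handed in when it is done.

Besides the shell and the picture viewer there is one more tool, called after "Call:" as name([rows], argument=value, ...), one row to a line, values as JSON. jog_arm: Moves the arm, as the interface text tells. Its arguments: {"type":"object","properties":{"moves":{"type":"array","items":{"type":"array"}},"squeeze":{"type":"number"}},"required":["moves"]}

```bash
mkdir -p pics
python3 - <<'E'
from workcell import manip
import cv2
for n in ("top","side"):
    cv2.imwrite(f"pics/{n}0.png",manip.get_image(n)[:,:,::-1])
    c=manip.camera_model(n);print(n,c["fx"],c["cx"],c["cy"],c["dist_coeffs"]);print(c["extrinsics"])
o=manip.get_obs();print(o)
print(manip.grip_point_offset)
E
```

```text
top 487.5964794556707 316.603174509144 193.18409192051809 [-0.08735181  0.          0.          0.          0.        ]
[[-1.59972385e-02 -9.91007640e-01  1.32845569e-01  3.33920916e+02]
 [-9.99636855e-01  1.87332021e-02  1.93707424e-02 -8.10668064e+01]
 [-2.16851766e-02 -1.32487448e-01 -9.90947440e-01  1.49143532e+03]
 [ 0.00000000e+00  0.00000000e+00  0.00000000e+00  1.00000000e+00]]
side 472.2520530698753 318.12109124978366 204.46272589149746 [-0.1351066  0.         0.         0.         0.       ]
[[ 7.15612163e-01  4.44683965e-01 -5.38660750e-01  1.15411781e+03]
 [ 6.98496516e-01 -4.57080134e-01  5.50618169e-01 -7.13909653e+02]
 [-1.36005720e-03 -7.70281716e-01 -6.37702304e-01  8.21432531e+02]
 [ 0.00000000e+00  0.00000000e+00  0.00000000e+00  1.00000000e+00]]
{'time': 0.1, 'joints': array([-7.75285660e-01,  4.07644032e-02,  8.39074844e-02, -4.04324521e-04,
       -1.61547526e+00, -3.33721671e-01]), 'joint_velocities': array([ 0.00031067, -0.00338359,  0.00069177,  0.00132776,  0.00048962,
       -0.00193872]), 'effort': array([-6.48782181e-03, -3.69344044e+01,  3.48280156e+01,  6.95186779e+00,
       -4.52358479e-03,  1.87316863e-05]), 'eef_pos': array([ 267.28063267, -536.8575441 ,  230.370559  ]), 'ee_rot': array([ 7.18865323e-01, -3.05774624e+00, -2.37722504e-03]), 'ft_force': array([-0.27698529, -1.44260961,  0.69586831]), 'moment': array([0.03144581, 0.00897823, 0.01257377]), 'grip_force': 0.0, 'gripper_width': 85.2769269242719}
18.700000000000003
```

View pics/top0.png

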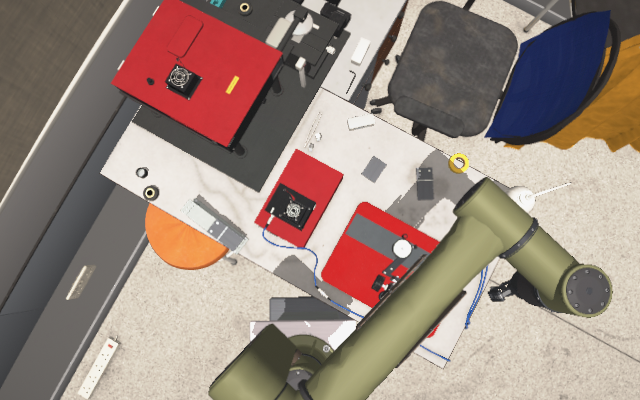

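View pics/side0.png

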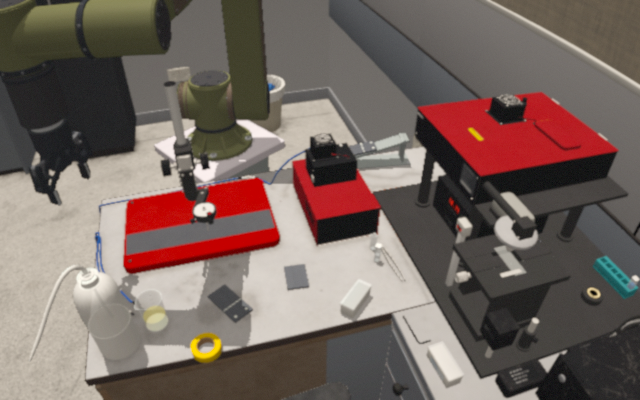

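Top view: long plate around (425,183), short plate around (374,168), frame around (215,222). In the side view they are at about (230,302), (297,276) and (375,150). Next, enlarged crops.

Run:
```python
import cv2, numpy as np
t=cv2.imread("pics/top0.png");s=cv2.imread("pics/side0.png")
f=lambda im,x,y,w,h,k:cv2.resize(im[y:y+h,x:x+w],None,fx=k,fy=k,interpolation=cv2.INTER_CUBIC)
a=np.hstack([f(t,170,180,80,70,5),f(t,350,140,100,70,4)[:280].copy() if 0 else cv2.resize(t[145:215,350:450],(400,280)).copy()*1 if 0 else f(t,355,140,80,70,5)])
b=np.hstack([f(s,340,120,80,50,5),f(s,200,255,120,75,10/3)])
cv2.imwrite("pics/crop1.png",np.vstack([a,b[:, :800]]) )
```

```text
(no output)
```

View pics/crop1.png

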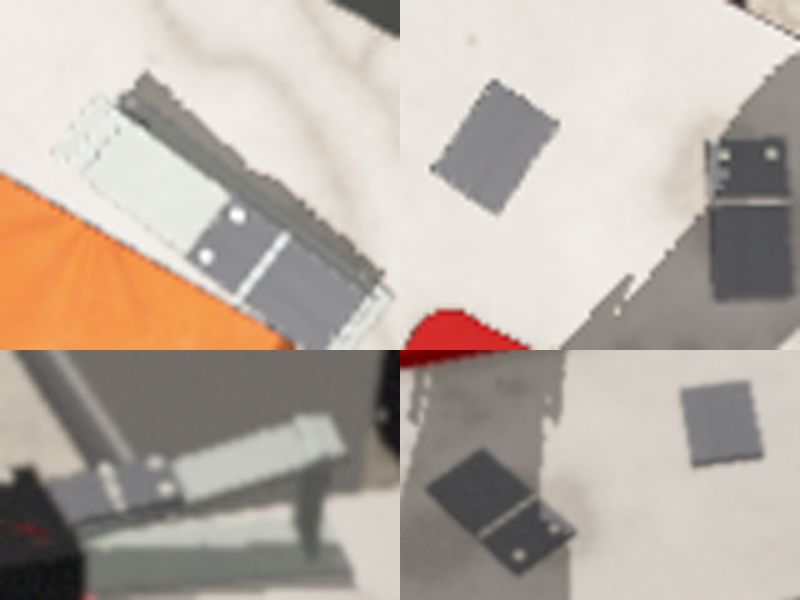

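The crops show the frame's scribed line ending at crop (288,235) and (238,302), its dots at (237,214) and (206,256), and the corners of both loose plates. The long plate's dots are at its top end in the image.

```bash
cat > h.py <<'E'
import numpy as np,cv2
from workcell import manip
from scipy.spatial.transform import Rotation as R
def cast(n,uv,z):
    c=manip.camera_model(n);K=np.array([[c["fx"],0,c["cx"]],[0,c["fy"],c["cy"]],[0,0,1]])
    p=cv2.undistortPoints(np.array(uv,float).reshape(-1,1,2),K,np.array(c["dist_coeffs"])).reshape(-1,2)
    E=np.array(c["extrinsics"]);d=np.c_[p,np.ones(len(p))]@E[:3,:3].T;o=E[:3,3]
    return o+d*((np.asarray(z)-o[2])/d[:,2])[:,None]
E
python3 - <<'E'
from h import *
np.set_printoptions(precision=1,suppress=True)
cr=lambda L,ox,oy,k,u0,v0:[((u-u0+.5)/k-.5+ox,(v-v0+.5)/k-.5+oy) for u,v in L]
def rect(P):
    (c,wh,a)=cv2.minAreaRect(P[:,:2].astype(np.float32));print(c,wh,a)
L=cast("top",cr([(706,140),(785,137),(793,298),(713,300)],355,140,5,400,0),[6]*4);print(L,L.mean(0));rect(L)
S=cast("top",cr([(493,78),(560,124),(498,214),(431,168)],355,140,5,400,0),[6]*4);print(S,S.mean(0));rect(S)
F=cast("top",cr([(237,214),(206,256),(288,235),(238,302)],170,180,5,0,0),[61.4,61.4,56,56])
d=F[:2].mean(0);l=F[2:].mean(0);print(F,d,l,"yaw",np.degrees(np.arctan2(*(d-l)[1::-1])),"linedir",np.degrees(np.arctan2(*(F[3]-F[2])[1::-1])))
# side
k=10/3
print(cast("side",cr([(482,450),(426,488),(519,576),(576,532)],200,255,k,400,350),[6]*4).mean(0))
print(cast("side",cr([(681,390),(749,381),(763,457),(693,466)],200,255,k,400,350),[6,6,6,6]).mean(0))
print(cast("side",cr([(105,465),(122,511)],340,120,5,0,350),[56]*2))
o=manip.get_obs();print(R.from_rotvec(o["ee_rot"]).as_matrix())
E
```

```text
[[ 607.1 -360.3    6. ]
 [ 608.1 -409.4    6. ]
 [ 507.7 -409.6    6. ]
 [ 507.4 -360.2    6. ]] [ 557.6 -384.9    6. ]
(557.7468872070312, -384.833984375) (100.6877212524414, 49.33401870727539) 0.05826370045542717
[[ 648.7 -229.6    6. ]
 [ 618.8 -270.2    6. ]
 [ 563.2 -229.9    6. ]
 [ 592.7 -189.5    6. ]] [ 605.9 -229.8    6. ]
(605.9384155273438, -229.77903747558594) (50.326725006103516, 69.08379364013672) 54.13692855834961
[[443.9 243.2  61.4]
 [419.3 261.6  61.4]
 [431.4 213.7  56. ]
 [392.2 243.4  56. ]] [431.6 252.4  61.4] [411.8 228.6  56. ] yaw 50.18252341998987 linedir 142.90652582436002
[ 561.8 -385.4    6. ]
[ 609.9 -230.3    6. ]
[[394.5 247.2  56. ]
 [434.5 215.4  56. ]]
[[-0.9 -0.4 -0. ]
 [-0.4  0.9  0. ]
 [ 0.   0.  -1. ]]
```

Run:
```python
from h import *
np.set_printoptions(precision=0,suppress=True)
print("lid",cast("top",[(115,87),(283,60),(238,145)],[330]*3))
for z in (100,150,200):
  print(z,cast("top",[(297,150),(343,175),(310,245),(257,222),(293,210),(402,247)],[z]*6)[:,:2].tolist(),cast("side",[(294,165),(360,182),(378,210),(322,237),(322,140),(203,210),(178,75)],[z]*7)[:,:2].astype(int).tolist())
```

```text
lid [[773. 452. 330.]
 [829.  21. 330.]
 [612. 133. 330.]]
100 [[648.7093982618627, 1.3280900182518849], [572.0586406533663, -131.0557403095391], [372.20420175998515, -32.715094216688854], [440.28009948717875, 118.50129014098222], [473.04432126130325, 14.666966592978767], [361.8227915670429, -293.746135143998]] [[383, -17], [558, 47], [660, -6], [629, -165], [349, 124], [362, -297], [-354, 85]]
150 [[637.397751982392, -1.632697861121656], [563.5013716963534, -129.25943208847514], [370.8285256724396, -34.45257031720297], [436.4581760988113, 111.32998673263923], [468.04504448128955, 11.22685795682753], [360.82016229211484, -286.10369117562016]] [[436, -65], [599, -5], [694, -55], [666, -203], [405, 66], [417, -325], [-250, 30]]
200 [[626.0861057029216, -4.593485740495169], [554.9441027393406, -127.46312386741118], [369.45284958489395, -36.1900464177171], [432.63625271044384, 104.15868332429626], [463.0457677012758, 7.786749320676293], [359.8175330171868, -278.4612472072423]] [[490, -114], [641, -58], [729, -104], [702, -241], [461, 8], [472, -354], [-145, -25]]
```

Call:
jog_arm([
  [0.3,[0,0,0],7],
  [0.3,[0,0,0],7],
], squeeze=20)

```text
time: 0.27
eef_pos: [267.3, -537.0, 230.7]
ee_rot: [0.524, -3.097, -0.002]
ft_force: [-0.2, -0.4, 0.3]
gripper_width: 63.9
grip_force: 0.0
```

```bash
cat >> h.py <<'E'
def go(x,y,z,ty):
    """shift and turn (tool axes) from the present pose to x,y,z with tool y at yaw ty deg"""
    o=manip.get_obs();M=R.from_rotvec(o["ee_rot"]).as_matrix()
    d=M.T@(np.array([x,y,z])-o["eef_pos"]);a=np.degrees(np.arctan2(M[1,1],M[0,1]))
    print("d",d.round(1),"turn",round((a-ty+180)%360-180,1),"tilt",np.degrees(np.arccos(-M[2,2])).round(2))
    print("pos",o["eef_pos"].round(1),"yaw",round(a,1),"j",o["joints"].round(2),"F",o["ft_force"].round(1),"w",round(o["gripper_width"],1),"gf",o["grip_force"],"t",o["time"])
E
python3 -c "
from h import *
go(559,-385,231,90)"
```

```text
d [-325.5   47.5   -0.4] turn 19.2 tilt 0.06
pos [ 267.3 -537.   230.7] yaw 109.2 j [-0.78  0.04  0.08 -0.   -1.62 -0.46] F [-0.2 -0.4  0.3] w 63.9 gf 0.0 t 0.2667
```

Call:
jog_arm([
  [0.3,[-325,47,120],19],
  [0.3,[-325,47,120],19],
  [0.3,[-325,47,120],19],
  [0.3,[-325,47,120],19],
  [0.3,[-325,47,120],19],
])

```text
time: 0.68
eef_pos: [439.8, -446.2, 159.8]
ee_rot: [-0.017, 3.142, 0.0]
ft_force: [0.9, -1.0, -0.1]
gripper_width: 60.0
grip_force: 0.0
```

```bash
python3 -c "
from h import *
go(559.5,-385,40,90)"
```

```text
d [-120.3   59.9  119.9] turn 0.6 tilt 0.01
pos [ 439.8 -446.2  159.8] yaw 90.6 j [-0.47  0.11  0.03 -0.   -1.49 -1.09] F [ 0.9 -1.  -0.1] w 60.0 gf 0.0 t 0.6833
```

Call:
jog_arm([
  [0.3,[-120,60,80],0.6],
  [0.3,[-120,60,120],0.6],
  [0.3,[-120,60,120],0.6],
  [0.3,[-120,60,120],0.6],
  [0.3,[-120,60,120],0.6],
])

```text
time: 1.1
eef_pos: [558.3, -382.7, 34.0]
ee_rot: [0.004, -3.135, -0.007]
ft_force: [-1.1, 0.2, -2.3]
gripper_width: 59.8
grip_force: 0.0
```

```bash
python3 -c "
from h import *
go(559.5,-385,10,90)
cv2.imwrite('pics/s1.png',manip.get_image('side')[200:350,130:330,::-1].repeat(4,0).repeat(4,1))"
```

```text
d [-1.3 -2.4 23.9] turn 0.2 tilt 0.45
pos [ 558.3 -382.7   34. ] yaw 90.2 j [-0.31  0.31  0.03 -0.   -1.3  -1.26] F [-1.1  0.2 -2.3] w 59.8 gf 0.0 t 1.1
```

View pics/s1.png

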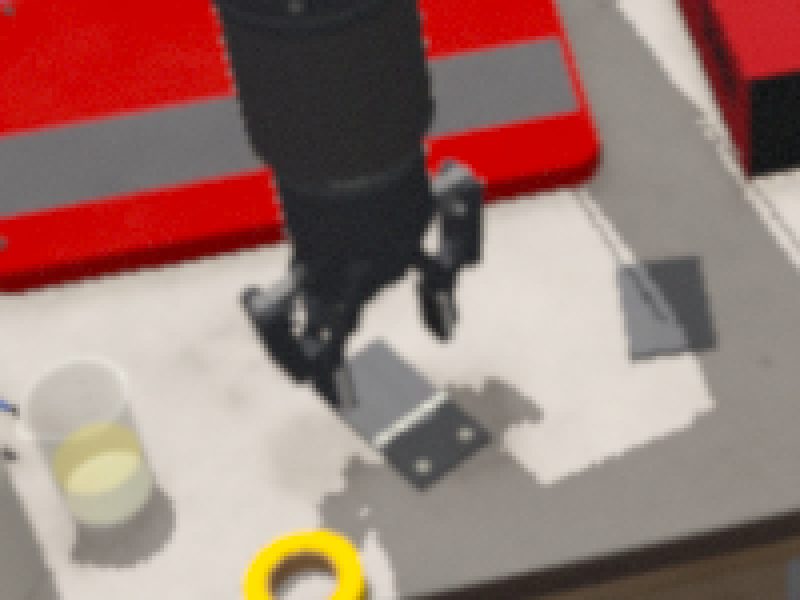

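The fingers stand either side of the long plate, with tips at picture (340,400) and (437,330). Now the descent.

Call:
jog_arm([
  [0.3,[0,0,10],0],
  [0.3,[0,0,18],0],
  [0.3,[0,0,20],0],
  [0.3,[0,0,20],0],
])

```text
time: 1.48
eef_pos: [557.1, -387.1, 20.7]
ee_rot: [-0.005, -3.141, -0.0]
ft_force: [1.1, -0.3, -1.0]
gripper_width: 59.5
grip_force: 0.0
```

```bash
python3 -c "
from h import *
go(559.5,-385,3,90)
im=manip.get_image('side');print(im.shape)
uv=[(215,300),(239,282.5)]
print(cast('side',uv,[32,32]),cast('side',uv,[40,40]))"
```

```text
d [-2.4  2.1 17.7] turn -0.2 tilt 0.01
pos [ 557.1 -387.1   20.7] yaw 89.8 j [-0.31  0.31  0.01 -0.   -1.26 -1.26] F [ 1.1 -0.3 -1. ] w 59.5 gf 0.0 t 1.4833
(400, 640, 3)
[[ 552.70076044 -413.50889969   32.        ]
 [ 550.57024929 -346.28489811   32.        ]] [[ 558.79543758 -416.55311935   40.        ]
 [ 556.68651673 -350.01035649   40.        ]]
```

Call:
jog_arm([
  [0.3,[-2,2,10],0],
  [0.3,[-2,2,15],0],
  [0.3,[-2,2,17],0],
  [0.3,[-2,2,17],0],
])

```text
time: 1.87
eef_pos: [559.4, -384.1, 2.5]
ee_rot: [-0.004, -3.14, -0.001]
ft_force: [0.5, -0.5, -0.4]
gripper_width: 59.4
grip_force: 0.0
```

Call:
jog_arm([
  [0.3,[0,0,0],0],
  [0.36,[0,0,0],0],
  [0.4,[0,0,0],0],
  [0.5,[0,0,0],0],
  [0.5,[0,0,0],0],
])

```text
time: 2.28
eef_pos: [560.4, -384.6, 4.3]
ee_rot: [0.004, 3.141, -0.001]
ft_force: [-0.3, 1.6, 2.0]
gripper_width: 42.5
grip_force: 1.0
```

Fingers closed over the top face: the partly open tips sit a few mm above the TCP. I'll reopen and go lower.

Call:
jog_arm([
  [0.28,[0,0,-6],0],
  [0.28,[0,0,-6],0],
  [0.28,[0,0,-6],0],
  [0.28,[0,0,4],0],
  [0.28,[0,0,4],0],
])

```text
time: 2.7
eef_pos: [559.0, -383.7, -3.0]
ee_rot: [-0.004, -3.139, -0.003]
ft_force: [-0.3, -0.2, -1.2]
gripper_width: 61.4
grip_force: 0.0
```

Call:
jog_arm([
  [0.28,[0,0,2],0],
  [0.28,[0,0,2],0],
])

```text
time: 2.87
eef_pos: [559.5, -384.2, -3.5]
ee_rot: [-0.004, -3.14, -0.001]
ft_force: [-0.2, 0.4, 0.1]
gripper_width: 61.6
grip_force: 0.0
```

Call:
jog_arm([
  [0.28,[0,0,2],0],
  [0.28,[0,0,2],0],
])

```text
time: 3.03
eef_pos: [559.9, -384.3, -4.8]
ee_rot: [-0.004, -3.141, -0.0]
ft_force: [0.2, 0.6, -0.0]
gripper_width: 61.5
grip_force: 0.0
```

Call:
jog_arm([
  [0.36,[0,0,0],0],
  [0.42,[0,0,0],0],
  [0.5,[0,0,0],0],
  [0.5,[0,0,0],0],
  [0.5,[0,0,0],0],
])

```text
time: 3.45
eef_pos: [560.8, -384.9, -2.6]
ee_rot: [0.003, 3.14, -0.002]
ft_force: [0.5, 0.2, 5.0]
gripper_width: 49.5
grip_force: 21.6
```

```bash
python3 -c "
from h import *
go(559.5,-385,3,90)"
```

```text
d [ 1.3 -0.1 -5.6] turn -0.1 tilt 0.14
pos [ 560.8 -384.9   -2.6] yaw 89.9 j [-0.31  0.34 -0.01  0.   -1.22 -1.27] F [0.5 0.2 5. ] w 49.5 gf 21.551652287735124 t 3.45
```

Call:
jog_arm([
  [0.5,[0,0,-20],0],
  [0.5,[0,0,-60],0],
  [0.5,[0,20,-95],0],
  [0.5,[0,50,-120],0],
  [0.5,[0,80,-145],0],
], squeeze=25)

```text
time: 3.87
eef_pos: [560.0, -304.1, 142.4]
ee_rot: [0.007, 3.141, -0.0]
ft_force: [1.3, 0.3, -1.0]
gripper_width: 49.1
grip_force: 27.0
```

Call:
jog_arm([
  [0.5,[0,10,-40],0],
  [0.5,[0,20,-80],0],
  [0.5,[0,30,-120],0],
  [0.5,[0,60,-135],0],
  [0.5,[0,90,-135],0],
])

```text
time: 4.28
eef_pos: [561.3, -214.7, 281.6]
ee_rot: [0.007, 3.133, -0.003]
ft_force: [1.4, -0.1, -1.2]
gripper_width: 48.9
grip_force: 27.0
```

```bash
python3 -c "
from h import *
go(444,269.5,275,142)"
```

```text
d [119.5 483.7   4.6] turn -52.3 tilt 0.49
pos [ 561.3 -214.7  281.6] yaw 89.7 j [-0.03  0.05  0.18  0.   -1.7  -1.54] F [ 1.4 -0.1 -1.2] w 48.9 gf 26.990347802639008 t 4.2833
```

Call:
jog_arm([
  [0.5,[120,484,0],-52],
  [0.5,[120,484,0],-52],
  [0.5,[120,484,0],-52],
  [0.5,[120,484,0],-52],
  [0.5,[120,484,0],-52],
])

```text
time: 4.7
eef_pos: [509.8, -10.4, 275.6]
ee_rot: [-0.971, 2.987, 0.001]
ft_force: [1.0, 0.9, -1.2]
gripper_width: 49.2
grip_force: 27.0
```

```bash
python3 -c "
from h import *
go(444,269.5,275,142)"
```

```text
d [-111.3  265.1    0.8] turn -16.0 tilt 0.04
pos [509.8 -10.4 275.6] yaw 126.0 j [ 0.37 -0.19 -0.05 -0.   -1.71 -1.32] F [ 1.   0.9 -1.2] w 49.2 gf 26.979871094226837 t 4.7
```

Call:
jog_arm([
  [0.5,[-111,265,0],-16],
  [0.5,[-111,265,0],-16],
  [0.5,[-111,265,0],-16],
  [0.5,[-111,265,0],-16],
  [0.5,[-111,265,0],-16],
])

```text
time: 5.12
eef_pos: [463.0, 192.8, 275.9]
ee_rot: [-1.369, 2.827, 0.001]
ft_force: [1.3, 0.2, -1.3]
gripper_width: 49.0
grip_force: 27.0
```

```bash
python3 -c "
from h import *
go(444,269.5,275,142)"
```

```text
d [-48.4  62.4   1. ] turn -0.3 tilt 0.06
pos [463.  192.8 275.9] yaw 141.7 j [ 0.8  -0.21 -0.07 -0.   -1.71 -1.47] F [ 1.3  0.2 -1.3] w 49.0 gf 26.983263194561005 t 5.1167
```

Call:
jog_arm([
  [0.5,[-48,62,0],-0.3],
  [0.5,[-48,62,0],-0.3],
  [0.5,[-48,62,40],-0.3],
  [0.5,[-48,62,80],-0.3],
  [0.5,[-48,62,120],-0.3],
])

```text
time: 5.53
eef_pos: [444.7, 268.1, 154.3]
ee_rot: [-1.379, 2.822, 0.002]
ft_force: [0.0, 1.2, -2.1]
gripper_width: 49.0
grip_force: 27.0
```

Call:
jog_arm([
  [0.5,[0,0,30],0],
  [0.5,[0,0,45],0],
  [0.5,[0,0,50],0],
  [0.5,[0,0,50],0],
  [0.5,[0,0,50],0],
])

```text
time: 5.95
eef_pos: [445.8, 267.4, 107.1]
ee_rot: [-1.376, 2.822, 0.0]
ft_force: [-0.3, -0.2, 0.4]
gripper_width: 49.1
grip_force: 27.0
```

```bash
python3 -c "
from h import *
go(444,269.5,75,142)
t=manip.get_image('top')[170:250,150:270,::-1];s=manip.get_image('side')[90:180,300:420,::-1]
cv2.imwrite('pics/p1.png',np.vstack([cv2.resize(t,(540,360)),cv2.resize(s,(540,405))])[:765] if 0 else cv2.resize(np.hstack([t,s[:80]]),(792,264),interpolation=2))"
```

```text
d [-0.5  2.8 32.1] turn -0.0 tilt 0.1
pos [445.8 267.4 107.1] yaw 142.0 j [ 0.93 -0.16 -0.33  0.   -1.4  -1.59] F [-0.3 -0.2  0.4] w 49.1 gf 26.969617903232574 t 5.95
```

View pics/p1.png

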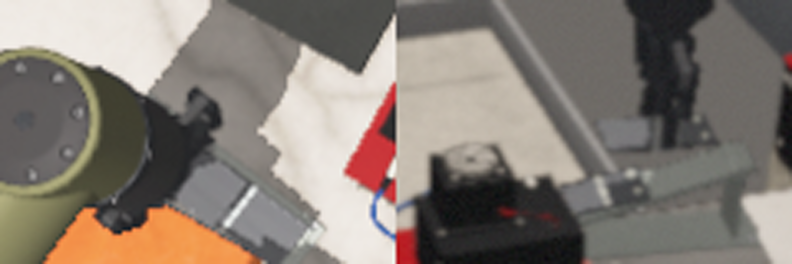

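Held level over the frame: the plate ends at about (215,180) in the left half and the frame line is at about (240,205). Correcting 3 mm sideways and lowering.

Call:
jog_arm([
  [0.5,[-0.5,2.8,15],0],
  [0.5,[-0.5,2.8,25],0],
  [0.5,[-0.5,2.8,30],0],
  [0.5,[-0.5,2.8,30],0],
], squeeze=20)

```text
time: 6.38
eef_pos: [442.9, 268.8, 74.6]
ee_rot: [1.376, -2.822, 0.001]
ft_force: [-0.5, -0.3, -1.1]
gripper_width: 49.0
grip_force: 27.0
```

Call:
jog_arm([
  [0.5,[0,0,2],0],
  [0.5,[0,0,4],0],
  [0.5,[0,0,5],0],
  [0.5,[0,0,5],0],
])

```text
time: 6.72
eef_pos: [443.5, 269.2, 70.8]
ee_rot: [-1.376, 2.824, 0.0]
ft_force: [-0.2, 0.5, -0.7]
gripper_width: 49.2
grip_force: 27.0
```

Call:
jog_arm([
  [0.5,[0,0,2],0],
  [0.5,[0,0,4],0],
  [0.5,[0,0,4],0],
  [0.5,[0,0,4],0],
])

```text
time: 7.05
eef_pos: [443.6, 269.1, 67.1]
ee_rot: [-1.376, 2.824, -0.0]
ft_force: [-1.4, -2.7, 2.3]
gripper_width: 48.8
grip_force: 27.4
```

Call:
jog_arm([
  [0.5,[0,0,1],0],
  [0.5,[0,0,2],0],
  [0.5,[0,0,3],0],
  [0.5,[0,0,3],0],
])

```text
time: 7.38
eef_pos: [443.4, 269.1, 63.5]
ee_rot: [1.376, -2.824, 0.0]
ft_force: [-1.1, -3.8, 3.5]
gripper_width: 49.3
grip_force: 27.6
```

```bash
python3 -c "
from h import *
go(444,269.5,62.5,142)
t=manip.get_image('top')[170:250,150:270,::-1];s=manip.get_image('side')[90:170,300:420,::-1]
cv2.imwrite('pics/p2.png',cv2.resize(np.hstack([t,s]),(792,264),interpolation=2))"
```

```text
d [-0.7 -0.2  1. ] turn -0.0 tilt 0.01
pos [443.4 269.1  63.5] yaw 142.0 j [ 0.93 -0.13 -0.39  0.   -1.31 -1.6 ] F [-1.1 -3.8  3.5] w 49.3 gf 27.56537139415741 t 7.3833
```

View pics/p2.png

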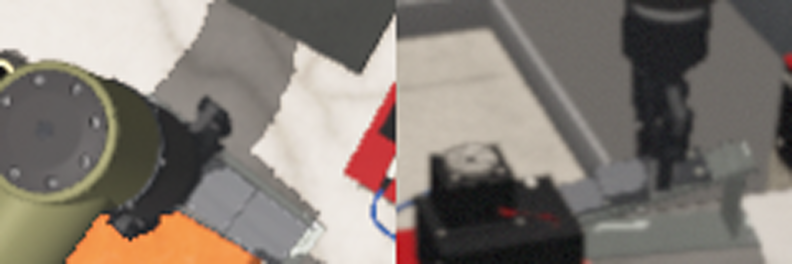

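The plate has pivoted onto the slope, with its lower edge at about (238,205), where the line was. Releasing.

Call:
jog_arm([
  [0.34,[0,0,0],0],
  [0.3,[0,0,0],0],
  [0.25,[0,0,0],0],
  [0.2,[0,0,0],0],
  [0.2,[0,0,-10],0],
])

```text
time: 7.9
eef_pos: [442.3, 268.5, 71.6]
ee_rot: [1.375, -2.821, 0.001]
ft_force: [-0.7, 0.4, -0.8]
gripper_width: 68.1
grip_force: 0.0
```

Call:
jog_arm([
  [0.2,[0,0,-40],0],
  [0.2,[0,0,-80],0],
  [0.2,[0,0,-120],0],
  [0.2,[0,0,-160],0],
  [0.2,[0,0,-200],0],
])

```text
time: 8.32
eef_pos: [443.1, 268.8, 276.7]
ee_rot: [-1.376, 2.823, 0.001]
ft_force: [1.4, 1.7, 0.3]
gripper_width: 68.1
grip_force: 0.0
```

```bash
python3 -c "
from h import *
go(608,-230,270,54)"
```

```text
d [ 291.4 -437.1    6.4] turn 88.0 tilt 0.08
pos [443.1 268.8 276.7] yaw 142.0 j [ 0.93 -0.17 -0.03  0.   -1.71 -1.6 ] F [1.4 1.7 0.3] w 68.1 gf 0.0 t 8.3167
```

Call:
jog_arm([
  [0.25,[189,-195,0],88],
  [0.25,[189,-195,0],88],
  [0.25,[189,-195,0],88],
  [0.25,[189,-195,0],88],
  [0.25,[189,-195,0],88],
])

```text
time: 8.73
eef_pos: [471.6, 61.1, 274.9]
ee_rot: [-0.433, 3.11, 0.001]
ft_force: [1.2, -1.2, 0.5]
gripper_width: 63.9
grip_force: 0.0
```

```bash
python3 -c "
from h import *
go(608,-230,270,54)
t=manip.get_image('top')[170:250,150:270,::-1];s=manip.get_image('side')[90:170,300:420,::-1]
cv2.imwrite('pics/p3.png',cv2.resize(np.hstack([t,s]),(792,264),interpolation=2))"
```

```text
d [ -51.6 -317.3    4.8] turn 51.9 tilt 0.1
pos [471.6  61.1 274.9] yaw 105.9 j [ 0.55 -0.29 -0.13  0.   -1.72 -1.85] F [ 1.2 -1.2  0.5] w 63.9 gf 0.0 t 8.7333
```

View pics/p3.png

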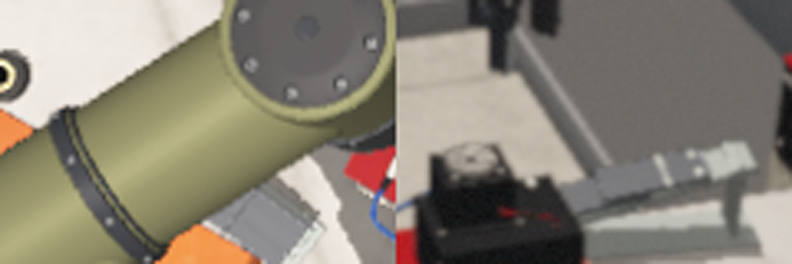

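The long plate lies well on the slope in the side half, with its line at about (660,165). On to the short plate.

Call:
jog_arm([
  [0.25,[-52,-317,0],52],
  [0.25,[-52,-317,0],52],
  [0.25,[-52,-317,0],52],
  [0.25,[-52,-317,0],52],
  [0.25,[-52,-317,0],52],
])

```text
time: 9.25
eef_pos: [562.1, -126.8, 274.4]
ee_rot: [0.544, 3.093, 0.001]
ft_force: [1.3, 1.5, 0.4]
gripper_width: 63.8
grip_force: 0.0
```

```bash
python3 -c "
from h import *
go(608,-230,100,54)"
```

```text
d [-78.1 -81.4 174.5] turn 16.1 tilt 0.06
pos [ 562.1 -126.8  274.4] yaw 70.1 j [ 0.13 -0.01  0.11 -0.   -1.69 -2.04] F [1.3 1.5 0.4] w 63.8 gf 0.0 t 9.25
```

Call:
jog_arm([
  [0.25,[-78,-81,0],16],
  [0.25,[-78,-81,0],16],
  [0.25,[-78,-81,40],16],
  [0.25,[-78,-81,80],16],
  [0.25,[-78,-81,120],16],
])

```text
time: 9.67
eef_pos: [608.4, -229.4, 155.8]
ee_rot: [0.964, 2.989, 0.001]
ft_force: [1.8, 0.4, -0.5]
gripper_width: 63.8
grip_force: 0.0
```

```bash
python3 -c "
from h import *
go(608,-230,25,54)
t=manip.get_image('top')[170:250,150:270,::-1];s=manip.get_image('side')[220:300,240:360,::-1]
cv2.imwrite('pics/p4.png',cv2.resize(np.hstack([t,s]),(792,264),interpolation=2))"
```

```text
d [ 1.000e-01 -8.000e-01  1.308e+02] turn 0.2 tilt 0.08
pos [ 608.4 -229.4  155.8] yaw 54.2 j [-0.05  0.18  0.09 -0.   -1.49 -2.14] F [ 1.8  0.4 -0.5] w 63.8 gf 0.0 t 9.6667
```

View pics/p4.png

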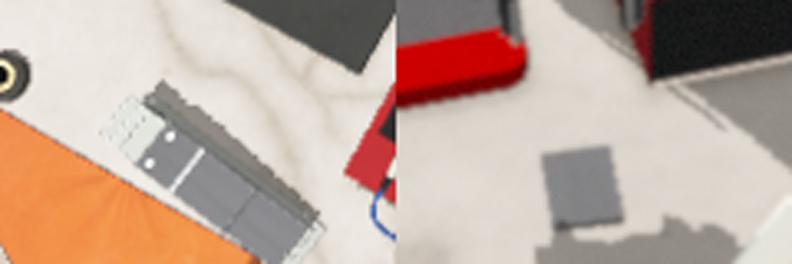

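The top view (left half) shows the long plate laid straight, with its line from (203,149) to (171,192) and its dots at (170,137) and (149,162). The short plate has not moved.

```bash
python3 -c "
from h import *
np.set_printoptions(precision=1,suppress=True)
p=cast('top',[(150+u/3.3-.35,170+v/3.3-.35) for u,v in [(203,149),(171,192),(170,137),(149,162)]],[72.7,72.7,78.1,78.1])
l=p[:2].mean(0);d=p[2:].mean(0);print(p,l,d,np.degrees(np.arctan2(*(d-l)[1::-1])),np.degrees(np.arctan2(*(p[1]-p[0])[1::-1])))
u=np.array([np.cos(np.radians(52)),np.sin(np.radians(52))]);print('short origin',l[:2]+u*35*.984,'long origin',l[:2]-u*10)"
```

```text
[[465.8 258.3  72.7]
 [427.8 286.7  72.7]
 [476.5 286.9  78.1]
 [454.4 305.6  78.1]] [446.8 272.5  72.7] [465.4 296.2  78.1] 51.80027084332438 143.13318992963505
short origin [468.  299.6] long origin [440.6 264.6]
```

Call:
jog_arm([
  [0.28,[0,-0.8,40],0],
  [0.28,[0,-0.8,80],0],
  [0.28,[0,-0.8,115],0],
  [0.28,[0,-0.8,130],0],
  [0.28,[0,-0.8,130],0],
])

```text
time: 10.18
eef_pos: [606.3, -227.4, 25.2]
ee_rot: [-0.959, -2.987, 0.001]
ft_force: [-0.6, -0.2, -0.2]
gripper_width: 61.6
grip_force: 0.0
```

Call:
jog_arm([
  [0.28,[0,0,12],0],
  [0.28,[0,0,22],0],
  [0.28,[0,0,27],0],
  [0.28,[0,0,29],0],
  [0.28,[0,0,29],0],
])

```text
time: 10.6
eef_pos: [607.4, -228.4, -1.9]
ee_rot: [0.961, 2.991, -0.0]
ft_force: [0.1, -0.2, -0.4]
gripper_width: 61.8
grip_force: 0.0
```

```bash
python3 -c "
from h import *
go(608,-230,-4,54)"
```

```text
d [-1.5 -1.   2.1] turn 0.4 tilt 0.01
pos [ 607.4 -228.4   -1.9] yaw 54.4 j [-0.05  0.26 -0.1   0.   -1.21 -2.14] F [ 0.1 -0.2 -0.4] w 61.8 gf 0.0 t 10.6
```

Call:
jog_arm([
  [0.28,[-1,-1,2.5],0],
  [0.36,[-1,-1,2.5],0],
  [0.42,[-1,-1,2.5],0],
  [0.5,[-1,-1,2.5],0],
  [0.5,[-1,-1,2.5],0],
])

```text
time: 11.02
eef_pos: [608.5, -230.4, -2.6]
ee_rot: [0.96, 2.988, -0.001]
ft_force: [-0.7, -0.4, 5.4]
gripper_width: 49.5
grip_force: 21.6
```

Call:
jog_arm([
  [0.5,[-1,0,0],0],
])

```text
time: 11.1
eef_pos: [608.7, -230.5, -2.7]
ee_rot: [0.961, 2.99, -0.0]
ft_force: [-4.3, 2.8, 7.6]
gripper_width: 49.1
grip_force: 22.4
```

Gripped. Lifting and swinging back.

Call:
jog_arm([
  [0.5,[0,0,-20],0],
  [0.5,[0,0,-60],0],
  [0.5,[0,0,-100],0],
  [0.5,[0,0,-140],0],
  [0.5,[0,0,-180],0],
], squeeze=25)

```text
time: 11.52
eef_pos: [607.8, -230.4, 177.4]
ee_rot: [-0.962, -2.991, -0.0]
ft_force: [0.5, 0.8, -0.3]
gripper_width: 49.0
grip_force: 27.2
```

Call:
jog_arm([
  [0.5,[0,0,-40],0],
  [0.5,[0,0,-80],0],
  [0.5,[0,0,-100],-7],
  [0.5,[0,0,-102],-14],
  [0.5,[0,0,-102],-21],
])

```text
time: 11.93
eef_pos: [608.8, -230.6, 280.3]
ee_rot: [0.391, 3.113, 0.0]
ft_force: [-0.8, 0.2, -1.6]
gripper_width: 49.3
grip_force: 27.2
```

```bash
python3 -c "
from h import *
go(470,60,278,142)"
```

```text
d [206.3 247.2   1.6] turn -66.3 tilt 0.26
pos [ 608.8 -230.6  280.3] yaw 75.7 j [-0.06  0.18  0.33  0.   -1.71 -1.77] F [-0.8  0.2 -1.6] w 49.3 gf 27.238284945487976 t 11.9333
```

Call:
jog_arm([
  [0.5,[206,247,0],-66],
  [0.5,[206,247,0],-66],
  [0.5,[206,247,0],-66],
  [0.5,[206,247,0],-66],
  [0.5,[206,247,0],-66],
])

```text
time: 12.35
eef_pos: [518.4, -40.6, 277.3]
ee_rot: [-0.585, 3.086, 0.0]
ft_force: [0.9, 0.7, 0.9]
gripper_width: 49.1
grip_force: 27.2
```

Call:
jog_arm([
  [0.5,[-20,140,0],-30],
  [0.5,[-20,140,0],-30],
  [0.5,[-20,140,0],-30],
  [0.5,[-20,140,0],-30],
  [0.5,[-20,140,0],-30],
])

```text
time: 12.77
eef_pos: [486.8, 99.1, 277.4]
ee_rot: [-1.372, 2.826, 0.002]
ft_force: [1.2, -0.9, -1.0]
gripper_width: 49.1
grip_force: 27.2
```

```bash
python3 -c "
from h import *
go(469.5,301,278,142)"
```

```text
d [-147.9  138.5   -0.4] turn -0.2 tilt 0.07
pos [486.8  99.1 277.4] yaw 141.8 j [ 0.61 -0.23 -0.08 -0.   -1.72 -1.27] F [ 1.2 -0.9 -1. ] w 49.1 gf 27.231890559196472 t 12.7667
```

Call:
jog_arm([
  [0.5,[-148,138,0],0],
  [0.5,[-148,138,0],0],
  [0.5,[-148,138,0],0],
  [0.5,[-148,138,0],0],
  [0.5,[-148,138,0],0],
])

```text
time: 13.18
eef_pos: [472.8, 299.5, 277.4]
ee_rot: [-1.355, 2.834, 0.001]
ft_force: [1.2, -0.2, -0.8]
gripper_width: 49.1
grip_force: 27.2
```

```bash
python3 -c "
from h import *
go(469.5,301,95,142)"
```

```text
d [  1.    3.4 182.4] turn -0.9 tilt 0.03
pos [472.8 299.5 277.4] yaw 141.1 j [ 0.92 -0.06  0.07 -0.   -1.7  -1.6 ] F [ 1.2 -0.2 -0.8] w 49.1 gf 27.23373770713806 t 13.1833
```

Call:
jog_arm([
  [0.5,[0,2,35],-0.8],
  [0.5,[0,2,75],-0.8],
  [0.5,[0,2,115],-0.8],
  [0.5,[0,2,145],-0.8],
  [0.5,[0,2,155],-0.8],
])

```text
time: 13.6
eef_pos: [469.6, 296.9, 116.4]
ee_rot: [1.37, -2.818, 0.003]
ft_force: [-1.4, -1.3, -1.1]
gripper_width: 49.2
grip_force: 27.2
```

Call:
jog_arm([
  [0.5,[0,0,15],0],
  [0.5,[0,0,25],0],
  [0.5,[0,0,27],0],
  [0.5,[0,0,27],0],
  [0.5,[0,0,27],0],
])

```text
time: 14.02
eef_pos: [472.2, 299.3, 97.0]
ee_rot: [-1.375, 2.823, 0.001]
ft_force: [-0.4, 0.2, -0.1]
gripper_width: 49.2
grip_force: 27.2
```

```bash
python3 -c "
from h import *
go(469.5,301,78,142)
t=manip.get_image('top')[170:250,150:270,::-1];s=manip.get_image('side')[90:170,300:420,::-1]
cv2.imwrite('pics/p5.png',cv2.resize(np.hstack([t,s]),(792,264),interpolation=2))"
```

```text
d [ 0.4  3.2 19. ] turn -0.1 tilt 0.12
pos [472.2 299.3  97. ] yaw 141.9 j [ 0.92 -0.04 -0.24  0.   -1.37 -1.59] F [-0.4  0.2 -0.1] w 49.2 gf 27.22813904285431 t 14.0167
```

View pics/p5.png

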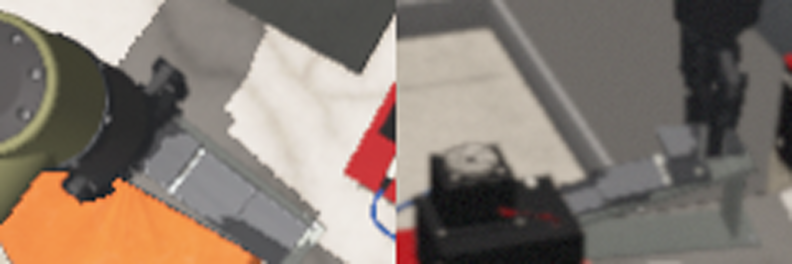

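The short plate hangs level above the long one, whose line shows at (203,149)–(171,192) left and (660,165) right. Shifting 3 mm across and lowering.

Call:
jog_arm([
  [0.5,[0.5,3,8],0],
  [0.5,[0.5,3,14],0],
  [0.5,[0.5,3,16],0],
  [0.5,[0.5,3,16],0],
], squeeze=20)

```text
time: 14.45
eef_pos: [468.6, 300.5, 79.3]
ee_rot: [1.377, -2.824, 0.0]
ft_force: [-1.8, -0.7, 2.2]
gripper_width: 49.0
grip_force: 27.6
```

Call:
jog_arm([
  [0.5,[0,0,1],0],
  [0.5,[0,0,2],0],
  [0.5,[0,0,2],0],
])

```text
time: 14.7
eef_pos: [468.8, 300.4, 78.1]
ee_rot: [-1.376, 2.824, -0.0]
ft_force: [-3.3, -2.2, 5.7]
gripper_width: 49.0
grip_force: 28.1
```

Call:
jog_arm([
  [0.5,[0,0,1],0],
  [0.5,[0,0,2],0],
  [0.5,[0,0,2],0],
])

```text
time: 14.95
eef_pos: [468.9, 300.4, 76.3]
ee_rot: [-1.376, 2.824, -0.0]
ft_force: [-5.2, -2.1, 7.0]
gripper_width: 49.0
grip_force: 28.9
```

Call:
jog_arm([
  [0.34,[0,0,0],0],
  [0.3,[0,0,0],0],
  [0.25,[0,0,0],0],
  [0.2,[0,0,0],0],
  [0.2,[0,0,-8],0],
])

```text
time: 15.37
eef_pos: [468.0, 299.8, 81.5]
ee_rot: [1.374, -2.821, 0.001]
ft_force: [-0.7, 0.2, 0.8]
gripper_width: 68.2
grip_force: 0.0
```

Call:
jog_arm([
  [0.2,[0,0,-40],0],
  [0.2,[0,0,-80],0],
  [0.2,[0,0,-120],0],
  [0.2,[0,0,-160],0],
  [0.2,[0,0,-200],0],
])

```text
time: 15.78
eef_pos: [468.7, 300.0, 286.1]
ee_rot: [-1.376, 2.823, 0.0]
ft_force: [0.4, 1.1, -0.4]
gripper_width: 68.8
grip_force: 0.0
```

Call:
jog_arm([
  [0.2,[180,-180,0],0],
  [0.2,[180,-180,0],0],
  [0.2,[180,-180,0],0],
  [0.2,[180,-180,0],0],
  [0.2,[180,-180,0],0],
])

```text
time: 16.2
eef_pos: [493.8, 91.9, 284.3]
ee_rot: [-1.377, 2.823, 0.0]
ft_force: [1.7, 0.4, 0.2]
gripper_width: 68.6
grip_force: 0.0
```

Call:
jog_arm([
  [0.2,[30,-170,0],0],
  [0.2,[30,-170,0],0],
  [0.2,[30,-170,0],0],
  [0.2,[30,-170,0],0],
  [0.2,[30,-170,0],0],
])

```text
time: 16.62
eef_pos: [611.6, -39.2, 281.0]
ee_rot: [1.368, -2.824, -0.0]
ft_force: [-0.1, 1.4, -1.4]
gripper_width: 68.4
grip_force: 0.0
```

```bash
python3 -c "
from h import *
go(469.5,301,78,142)
t=manip.get_image('top')[170:250,150:270,::-1];s=manip.get_image('side')[90:170,300:420,::-1]
cv2.imwrite('pics/p6.png',cv2.resize(np.hstack([t,s]),(792,264),interpolation=2))"
```

```text
d [-179.6  322.   203. ] turn -0.3 tilt 0.24
pos [611.6 -39.2 281. ] yaw 141.7 j [ 0.26  0.09  0.23  0.   -1.71 -0.93] F [-0.1  1.4 -1.4] w 68.4 gf 0.0 t 16.6167
```

View pics/p6.png

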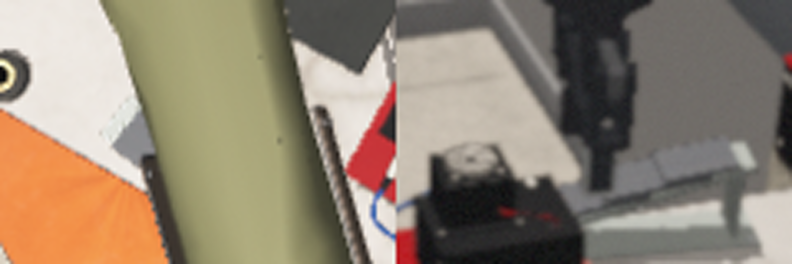

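The short plate lies flat with its lower edge at (660,165), where the long plate's line was. The arm is clear, so I'll let it settle and hand in.

Call:
jog_arm([
  [0.2,[0,0,0],0],
  [0.2,[0,0,0],0],
  [0.2,[0,0,0],0],
  [0.2,[0,0,0],0],
])

```text
time: 17.05
eef_pos: [609.1, -33.7, 284.3]
ee_rot: [-1.378, 2.822, -0.0]
ft_force: [-0.4, -0.4, 0.6]
gripper_width: 68.7
grip_force: 0.0
```

```bash
python3 -c "
from workcell import manip
print(manip.job_done())"
```

```text
the job is handed in; nothing more can be done
None
```

Both plates are laid and released on the slope, each lower edge looking on its line in the last pictures, and the job was handed in at about 17 s with no verdict returned.

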